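# Clamp a ski's tail in the bench press under its press block

### The arm

A 6-joint arm with a two-finger parallel gripper is mounted at the origin on the work surface. World frame = base frame: x ahead of the robot, y to its left, z up, the work surface at z = 0. Lengths are in mm, angles in rad, forces in N, time in s.
With the tool pointing down it reaches from about 325 to 875 mm from the base axis. Payload 4.4 kg.
Tool frame: the origin (TCP) lies at the very end of the fingers, on their centre line; the grasp point (between the pads) lies 19 mm behind it; z points along the fingers, y is the direction in which the jaws open and shut (so a half turn about z gives the same grasp; the last joint's range is limited). The gripper opens to 85 mm and grips with 20 to 120 N. Pads are 22 mm wide; open, the fingers measure 114 mm over their backs; the gripper's body (76 mm by 85 mm) begins 54 mm behind the grasp point. The pads swing forward as they close: fully open they stand 13 mm farther back than shut.
Start: joints at [-1.407, 0.207, 1.542, -0, 1.393, -0.15], TCP at [178.023, -546.75, 231.282] pointing down, gripper open.
Joint ranges: [-2.73, 2.73], [-0.86, 2.22], [0.23, 2.46], [-1.11, 4.25], [0.08, 2.63], [-2.82, 2.82]. Speed limits (rad/s): [2.79, 2.79, 3.14, 3.14, 3.14, 3.14].

### API

Orientations are given as [roll, pitch, yaw] about the fixed x, y, z axes, in that order (R = Rz(yaw) Ry(pitch) Rx(roll)).
In Python, from rig import get_state, snapshot, calibration, sign_off gives the robot as it stands.
- The arm moves only by the tool apply_moves, never from a script. Its argument "targets" is a list of rows, each a list of 7 numbers: the shift along the tool's x, y, z normalised to -1 to 1, where 1 is 20 mm, then the turn, a rotation vector about the tool's x, y, z normalised to -1 to 1, where 1 is 0.12 rad, then the opening, from 0 (shut) to 1 (fully open). A call has 1 to 5 rows; each row shifts and turns the pose as measured when the row begins, along the tool's axes as they then stand; what a row does not reach is not made up. A row lasts 1/10 s, in which the tool goes at most 50 mm and 8.59 degrees, less where a joint would pass 70% of its speed; a pose out of reach is approached as far as the arm can. A call with a number of a shift or a turn outside -1 to 1 is refused whole. A call with a gripper value outside its range is refused whole. The fingers move at their own pace and stop on an object; "squeeze" is the grip in N (left out, the last holds). Time passes only in rows, so rows that do not move let the fingers close. It gives the time, the measured TCP pose, the force and the opening at its end, in the units of the state.
- get_state(): the state, without advancing time (a new reading comes with each control period).
- snapshot(name): name is "side" or "top"; returns the picture (480x640x3 uint8, red, green, blue); there is no depth.
- calibration(name): a dict with "fov_y" (degrees; the focal length in pixels is half the picture's height over the tangent of half this angle, whatever the lens; pixels are square), "cx", "cy" (the principal point, pixels), "rvec" (rotation vector, rad) and "tvec" (3), from world to camera coordinates, as OpenCV has them. Camera axes: x right, y down, z forward; pixel columns grow to the right and rows downward; lengths in mm; the calibration is good to about 2 mm. A picture is of the moment at which its call begins. calibration takes no time and is no camera call.
- sign_off(): hands the job in, once; it reports no verdict.
The state is a dict: "t": time; "joint_positions": joint angles; "dq": joint speeds; "effort": joint torques, N m; "eef_pos": TCP position; "ee_rot": TCP orientation; "ft_force": force on the tool from outside, world axes, zero at the start; "wrist_torque": the same for the moment, N m; "grip_width": finger opening in mm.
Only numpy, scipy, OpenCV 4.12 (cv2) and the standard library are available. Lean on these libraries where they do the work, as an engineer would, in place of code of your own. Each camera call takes 0.05 s, during which the arm holds its last target. There are 200 camera calls.

### The job

The tail of this ski is to be clamped for gluing: take the long wooden press block out of its rack, lay it flat and square across the ski, centred under the spindle of the green bench press, and let go of it. Then screw the spindle down by its black knob, clockwise, until the rubber pad meets the block, and nip it up by about a quarter of a turn more, no tighter. Leave the short block and everything else on the bench as they are.

Things in the scene. Friction and masses are not known exactly. Their poses are not given: they have to be found in the camera images.
- press: Green bench press, fixed, a grey ski lying in it. Origin on the bench under the spindle's axis; z up; x across the ski, + away from the robot; +y along the ski, away from its tail. Ski 118 mm wide, tail end at y = -88 mm, flat top 64 mm above the bench. The column of the C-frame, 60 mm wide, stands past the tail (y -155 to -100); both sides are open. Bed plate 150 wide, y -175 to +70, 18 mm high.
- ski_top (a point): Point on the ski's top face on the spindle's axis, 64 mm above the bench: the block's middle belongs over it. Axes as the press. The arm overhead is 44 mm wide, comes from the column and ends in a round boss of 52 mm diameter on the axis (26 mm to either side); it spans 126 to 177 mm above the bench.
- pad_face (a point): Centre of the underside of the black rubber pad (35 mm diameter) at the spindle's foot. It starts 28 to 31 mm above the ski's top, so 6 to 9 mm above a block lying there. It goes down with the knob but does not turn. The cushion gives 1 mm per 5 N (at most 9 mm): a quarter turn past contact (4 mm) presses with 20 N.
- knob (a joint): Angle of the knob in rad. It grows as the knob is turned clockwise seen from above, which screws the spindle down 16 mm a turn (2.55 mm a rad), knob and pad together. Range 0 to 8; it starts between 1.2 and 2.4. It stays where it is left; turning takes about 0.15 N m.
- knob_mid (a point): Middle of the black fluted round knob at the spindle's top, on its axis; z up. The knob is 48 mm in diameter, 30 mm high, and can be gripped across at any angle from above. About 230 mm above the bench with the spindle fully up (joint 0), it sinks as it is screwed down; below it, over the press's arm, 20 mm or more stay free.
- block: Long press block of plain beech, 160 x 50 x 22 mm, about 0.12 kg, both faces alike, standing on a long edge in one of the rack's slots. Body x along its 160 mm, y through its 22 mm thickness, z along its 50 mm (up at the start); origin at the middle of the edge it stands on. It lies flat when y is vertical, either face up. Laid across the ski it overhangs by 21 mm each side.
- block_mid (a point): The middle of the long block (25 mm from its origin along body z). Axes as the block.
- rack: Low grey plastic rack, fixed, 190 x 160 mm, 22 mm high, origin under its centre. Two slots along its x, at y = +34 and -34 mm, 25 mm wide, 14 mm deep, floor 8 mm above the bench, so a block's top edge is 58 mm above the bench. The bench between the rack and the press is clear, at least 200 mm wide, from 0.45 to 0.64 m ahead of the robot.
- short_block: Short press block, 100 x 50 x 22 mm, standing on edge in the other slot of the rack; axes as the long one. Leave it.
- brush: Ski brush, 130 x 58 x 38 mm, lying on the bench; origin under its centre. Bystander.
- wax_bar: Bar of wax, 85 x 42 x 24 mm, on the bench in front of the press; origin under its centre. Bystander.
- glue_bottle: White bottle, 44 mm in diameter, 120 mm high, standing; origin under its centre. Bystander.
- file: Flat file with a wooden handle, 260 mm long, 24 mm high, lying on the bench; origin under its middle, x along it. Bystander.
- scraper: Clear plastic scraper, 60 x 140 x 5 mm, lying on the bench; origin under its centre. Bystander.
- tape_roll: Cardboard tape core, 90 mm in diameter, 24 mm high, lying on the bench; origin under its centre. Bystander.
- pad: The rubber pad itself; its origin is the same point as point pad_face.
Things that resemble listed ones, but are neither listed nor needed, are in the scene too. Leave any blue look-alike of the block alone.

How it is judged:
By the outcome, as a careful person would: the job done as asked, in the order asked, and still so for the second after the job is handed in, with the robot touching nothing.
It also fails if it takes over 72 s, if anything falls off the work surface, if the arm or the gripper's body presses on something with over 40 N, if the wrist force passes 120 N, or if a joint passes its speed limit or range.

## Working session

There is one attempt and no reset: what is moved stays moved. The work goes in short steps, Python scripts to look and compute and a tool call to move; the robot and the scene stay as the last step left them, time stands still between calls to the robot, and variables do not carry over. Pictures are saved under pics/ and viewed, about 8 in all and at most 12, crops included, and the job is handed in when it is done.

Besides the shell and the picture viewer there is one more tool, called after "Emit:" in YAML: its name, and indented under it one key for each argument. apply_moves: Moves the arm, as the interface text tells. Its arguments: {"type":"object","properties":{"targets":{"type":"array"},"squeeze":{"type":"number"}},"required":["targets"]}

```bash
mkdir -p pics; ls; python3 - <<'E'
from rig import *
import cv2
for n in("side","top"):
    cv2.imwrite(f"pics/{n}0.png",snapshot(n)[:,:,::-1]); print(n,calibration(n))
print(get_state())
E
```

```text
pics
side {'fov_y': 51.934413979006976, 'cx': 315.5306564294456, 'cy': 242.58830771774734, 'rvec': array([ 0.47008166, -2.67285034,  1.22020199]), 'tvec': array([ 489.40431934,  267.55109877, 1039.76709288])}
top {'fov_y': 50.54720997490833, 'cx': 333.1735040013198, 'cy': 238.95296187875698, 'rvec': array([ 2.18160365, -2.16789724,  0.0909452 ]), 'tvec': array([ -48.92075837,  525.1612268 , 1522.68045323])}
{'t': 0.1, 'joint_positions': array([-1.40648002e+00,  2.07349383e-01,  1.54282187e+00,  3.39852855e-06,
        1.39351531e+00, -1.50471769e-01]), 'dq': array([-0.00126274, -0.00157157, -0.00199976,  0.00027671,  0.00057724,
        0.00086068]), 'effort': array([-7.07073232e-04, -3.84090543e+01, -2.92549467e+01, -3.38759992e-04,
        4.79296039e-03,  8.92354137e-06]), 'eef_pos': array([ 177.91998264, -546.05436768,  230.2284824 ]), 'ee_rot': array([-3.13952290e+00, -3.17193471e-04,  3.14787145e-01]), 'ft_force': array([-0.04284974, -0.02509255, -0.25479891]), 'wrist_torque': array([-0.0556899 , -0.00477146, -0.01677294]), 'grip_width': 85.37124950346039}
```

View pics/top0.png

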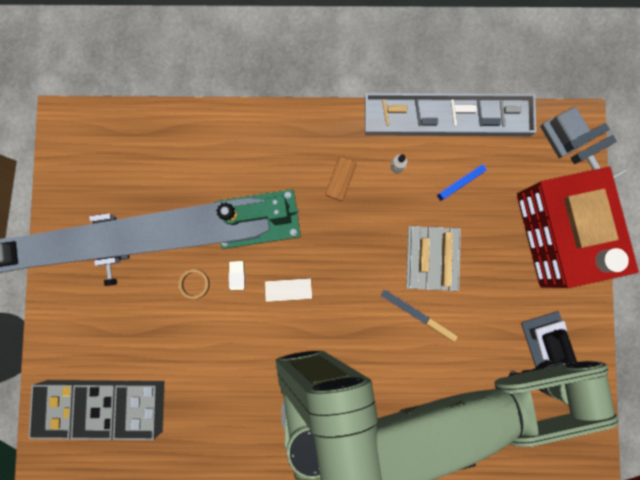

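View pics/side0.png

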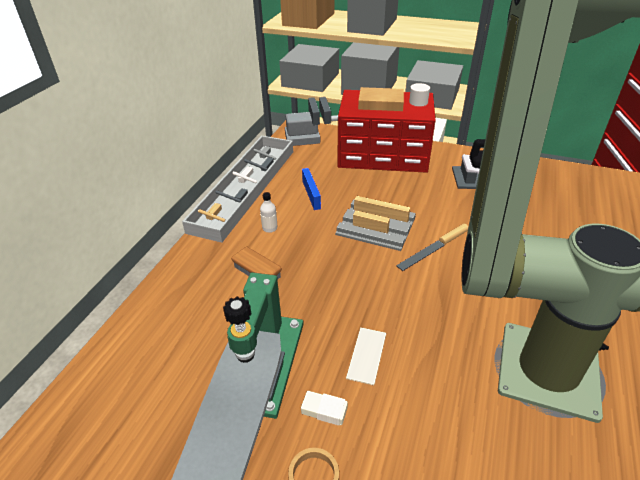

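The top view shows the long block as the right-hand pale strip in the rack, about (448,259), and the short one at (425,254). The knob is at (227,211) and the ski runs left from it. In the side view the knob is at (237,308) and the long block at (382,208). Next I measure these.

```bash
cat > h.py <<'E'
from rig import *
import cv2, numpy as np
C={n:calibration(n) for n in("side","top")}
def cam(n):
    c=C[n]; f=240/np.tan(np.radians(c['fov_y']/2)); R=cv2.Rodrigues(c['rvec'])[0]; t=np.array(c['tvec'])
    return f,c['cx'],c['cy'],R,t
def ray(n,uv):
    f,cx,cy,R,t=cam(n); d=R.T@np.array([(uv[0]-cx)/f,(uv[1]-cy)/f,1]); return -R.T@t,d/np.linalg.norm(d)
def onz(n,uv,z):
    o,d=ray(n,uv); return o+d*(z-o[2])/d[2]
def tri(a,b):
    o1,d1=ray("side",a);o2,d2=ray("top",b)
    s=np.linalg.lstsq(np.c_[d1,-d2],o2-o1,rcond=None)[0]
    p,q=o1+s[0]*d1,o2+s[1]*d2; return (p+q)/2,np.linalg.norm(p-q)
def proj(n,p):
    f,cx,cy,R,t=cam(n); q=R@np.asarray(p,float)+t; return np.array([cx+f*q[0]/q[2],cy+f*q[1]/q[2]])
def mask(img,lo,hi,roi):
    m=cv2.inRange(cv2.cvtColor(img,cv2.COLOR_RGB2HSV),lo,hi); k=np.zeros_like(m); x0,y0,x1,y1=roi; k[y0:y1,x0:x1]=m[y0:y1,x0:x1]; return k
def blobs(m,amin=30):
    return sorted([c for c in cv2.findContours(m,cv2.RETR_EXTERNAL,cv2.CHAIN_APPROX_NONE)[0] if cv2.contourArea(c)>amin],key=cv2.contourArea)[::-1]
E
python3 - <<'E'
from h import *
np.set_printoptions(precision=1,suppress=True)
T=cv2.imread("pics/top0.png")[:,:,::-1].copy();S=cv2.imread("pics/side0.png")[:,:,::-1].copy()
for n in C: print(n,ray(n,(320,240)))
H=cv2.cvtColor(T,cv2.COLOR_RGB2HSV)
for uv in((448,260),(436,260),(470,260),(227,211),(150,230),(285,200)): print(uv,H[uv[1],uv[0]])
for c in blobs(mask(T,(12,60,130),(25,200,255),(405,225,463,292)))[:4]:
    P=np.array([onz("top",p[0],58)[:2] for p in c],np.float32); r=cv2.minAreaRect(P); print("block",r,cv2.minAreaRect(c)[0])
    b=cv2.boxPoints(r); print(b)
for n,I,roi in(("top",T,(205,190,250,228)),("side",S,(215,290,255,326))):
    for c in blobs(mask(I,(0,0,0),(179,255,60),roi),20)[:3]: print(n,"knob",cv2.minEnclosingCircle(c),cv2.boundingRect(c),cv2.moments(c)['m10']/cv2.moments(c)['m00'])
# ski edges
m=mask(T,(95,10,60),(125,110,190),(20,190,215,275)); c=blobs(m,500)[0]
up=[];lo=[]
for u in range(125,205,2):
    v=np.nonzero(m[:,u])[0]
    if len(v): up.append(onz("top",(u,v[0]-.5),64)[:2]); lo.append(onz("top",(u,v[-1]+.5),64)[:2])
for e in(up,lo):
    e=np.array(e); p=np.polyfit(e[:,1],e[:,0],1); r=e[:,0]-np.polyval(p,e[:,1]); print("edge x=a*y+b",p[0],p[1],r.std(),np.arctan(p[0]))
v=cv2.resize(T[180:300,200:320],None,fx=5,fy=5,interpolation=3);w=cv2.resize(S[260:380,200:320],None,fx=5,fy=5,interpolation=3)
cv2.imwrite("pics/c1.png",cv2.resize(np.hstack([v,w]),(800,400))[:,:,::-1])
E
```

```text
side (array([227.5, 739.8, 890.6]), array([ 0.3, -0.7, -0.6]))
top (array([ 390.4,  -52.1, 1562.6]), array([ 0.1,  0. , -1. ]))
(448, 260) [ 19 109 223]
(436, 260) [ 72   7 175]
(470, 260) [ 14 158 169]
(227, 211) [106  24 177]
(150, 230) [107  38 155]
(285, 200) [ 75 131  74]
block ((468.1588134765625, -343.489013671875), (169.51173400878906, 197.50767517089844), 89.66289520263672) (433.5, 258.0)
[[ 368.9 -427.7]
 [ 566.4 -428.8]
 [ 567.4 -259.3]
 [ 369.9 -258.2]]
top knob ((225.59091186523438, 211.0454559326172), 8.654385566711426) (217, 203, 18, 17) 225.4690415606446
side knob ((237.1516876220703, 310.1853942871094), 14.214787483215332) (224, 297, 27, 28) 237.11474898659182
edge x=a*y+b -0.18070595297399702 682.5817512599455 0.8655682280433801 -0.17877665189203618
edge x=a*y+b -0.14628470730191034 555.5720719122327 2.2156155561895443 -0.14525444406539859
```

View pics/c1.png

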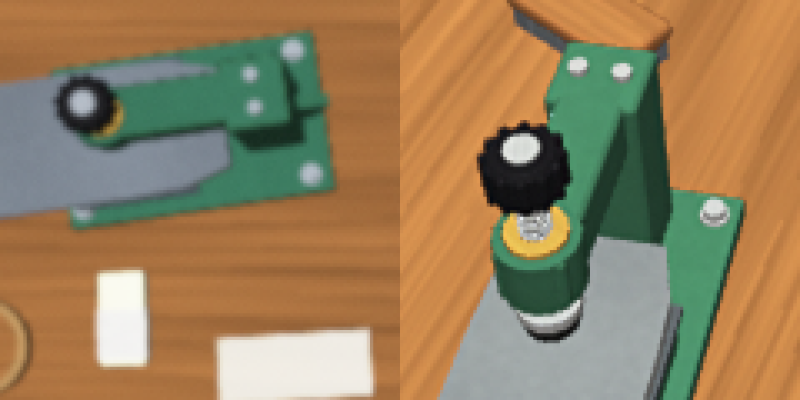

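The crop shows the knob ring centred at top pixel (225.5,211), the pad about (236,358) in the side view and the bed plate's outline clean. The block mask leaked into the table, so I'll tighten it and fit the plate edges for yaw.

```bash
python3 - <<'E'
from h import *
np.set_printoptions(precision=3,suppress=True)
T=cv2.imread("pics/top0.png")[:,:,::-1].copy();S=cv2.imread("pics/side0.png")[:,:,::-1].copy()
for n,I,roi in(("top",T,(412,228,459,290)),("side",S,(345,192,415,240))):
  for c in blobs(mask(I,(16,70,190 if n=="top" else 120),(25,255,255),roi),20)[:3]:
    P=np.array([onz(n,p[0],58)[:2] for p in c],np.float32); print(n,"block",cv2.minAreaRect(P),cv2.boundingRect(c))
# rack outline (grey) at z=22
c=blobs(mask(T,(0,0,90),(179,60,255),(400,220,468,296)),100)
for q in c[:2]: print("rack",cv2.minAreaRect(np.array([onz("top",p[0],22)[:2] for p in q],np.float32)))
# bed plate green
g=mask(T,(60,60,30),(90,255,255),(210,180,305,255)); c=blobs(g,200)
P=np.array([onz("top",p[0],18)[:2] for q in c for p in q],np.float32); r=cv2.minAreaRect(P); print("bed",r,cv2.boxPoints(r))
for z in(225,235,240): print("knob top",z,onz("top",(225.5,211),z))
for sv in((237,308),(237,310)): print("tri",tri(sv,(225.5,211)))
for n,uv in(("cap side",(0,0)),):
    a=(200+520/400*0+ (520-400)*.3, 260+150*.3); b=(200+82*.3,180+101*.3); print("cap",a,b,tri(a,b))
E
```

```text
top block ((466.6766662597656, -386.51129150390625), (19.352758407592773, 157.53758239746094), 87.776611328125) (445, 232, 8, 54)
top block ((479.3386535644531, -318.83587646484375), (19.21076774597168, 95.57681274414062), 87.52734375) (422, 238, 8, 33)
side block ((461.80706787109375, -328.1685791015625), (135.3490753173828, 167.33489990234375), 88.629150390625) (353, 196, 57, 37)
rack ((470.07781982421875, -349.01324462890625), (158.96156311035156, 189.85003662109375), 87.76658630371094)
bed ((587.4913330078125, 184.22369384765625), (145.9437255859375, 243.04559326171875), 9.097681045532227) [[496.222 292.68 ]
 [534.652  52.691]
 [678.76   75.768]
 [640.33  315.756]]
knob top 225 [580.508 240.03  225.   ]
knob top 235 [579.086 237.846 235.   ]
knob top 240 [578.375 236.754 240.   ]
tri (array([579.296, 238.839, 229.246]), np.float64(1.2953183540467914))
tri (array([579.722, 239.733, 224.721]), np.float64(1.7594723838704311))
cap (236.0, 305.0) (224.6, 210.3) (array([579.902, 239.409, 237.585]), np.float64(1.408657321843025))
```

Cross-checks agree: the block reads 160 x 22 and the rack 190 x 160. The press axis is at about (579,237) with yaw 0.16, from both the bed and the knob. 

Plan: pick the block, tip it flat on the clear bench, then regrip it across its 50 mm width near one end with the gripper leaning back.

Emit:
apply_moves:
  targets:
    - [0,0,0,0,0,1,0.6]
    - [0,0,0,0,0,1,0.6]
    - [0,0,0,0,0,0.95,0.6]
    - [0.94,-0.57,0.3,0,0,0,0.6]
    - [0.94,-0.57,0.3,0,0,0,0.6]
  squeeze: 40

```text
t: 0.6
eef_pos: [215.0, -524.7, 215.6]
ee_rot: [-3.136, 0.002, -0.059]
ft_force: [0.5, -0.4, -0.1]
grip_width: 51.4
```

Emit:
apply_moves:
  targets:
    - [0.94,-0.57,0.4,0,0,0,0.6]
    - [0.94,-0.57,0.4,0,0,0,0.6]
    - [0.94,-0.57,0.4,0,0,0,0.6]
    - [0.94,-0.57,0.4,0,0,0,0.6]
    - [0.94,-0.57,0.4,0,0,0,0.6]

```text
t: 1.1
eef_pos: [314.6, -469.5, 171.7]
ee_rot: [-3.132, 0.004, -0.061]
ft_force: [-0.1, -0.3, -0.1]
grip_width: 51.6
```

Emit:
apply_moves:
  targets:
    - [0.94,-0.57,0.4,0,0,0,0.6]
    - [0.94,-0.57,0.4,0,0,0,0.6]
    - [0.94,-0.57,0.4,0,0,0,0.6]
    - [0.94,-0.57,0.4,0,0,0,0.6]
    - [0.94,-0.57,0.4,0,0,0,0.6]

```text
t: 1.6
eef_pos: [414.3, -413.2, 127.1]
ee_rot: [-3.127, 0.008, -0.061]
ft_force: [-0.3, -1.2, 0.4]
grip_width: 51.3
```

```bash
cat >> h.py <<'E'
from scipy.spatial.transform import Rotation as Ro
def togo(p,rpy,yawfree=False):
    s=get_state(); R=Ro.from_euler('xyz',s['ee_rot']); G=Ro.from_euler('xyz',rpy)
    d=R.inv().apply(np.array(p)-s['eef_pos'])/20; w=(R.inv()*G).as_rotvec()/.12
    print("t %.2f pos %s rpy %s w %.1f F %s q %s"%(s['t'],s['eef_pos'].round(1),s['ee_rot'].round(3),s['grip_width'],s['ft_force'].round(1),s['joint_positions'].round(2)))
    print("shift units",d.round(2),"turn units",w.round(2), "shift in GOAL axes",(G.inv().apply(np.array(p)-s['eef_pos'])/20).round(2))
E
python3 -c "
from h import *
togo([467,-386.5,30],[np.pi,0,-.039])"
```

```text
t 1.60 pos [ 414.3 -413.2  127.1] rpy [-3.127  0.008 -0.061] w 51.3 F [-0.3 -1.2  0.4] q [-0.93  0.34  1.6   0.    1.22  0.7 ]
shift units [ 2.59 -1.42  4.86] turn units [-0.12  0.06 -0.18] shift in GOAL axes [ 2.58 -1.44  4.86]
```

Emit:
apply_moves:
  targets:
    - [0.86,-0.47,0.3,-0.12,0.06,-0.18,0.6]
    - [0.86,-0.47,0.3,0,0,0,0.6]
    - [0.86,-0.47,0.3,0,0,0,0.6]
    - [0,0,0.9,0,0,0,0.6]
    - [0,0,0,0,0,0,0.6]

```text
t: 2.1
eef_pos: [469.6, -381.1, 85.2]
ee_rot: [-3.136, 0.005, -0.034]
ft_force: [-0.4, 0.3, -0.2]
grip_width: 51.2
```

```bash
python3 -c "
from h import *
togo([467,-386.5,30],[np.pi,0,-.039])
T=snapshot('top');S=snapshot('side')
v=cv2.resize(T[200:320,380:500],None,fx=5,fy=5,interpolation=3);w=cv2.resize(S[150:270,330:450],None,fx=5,fy=5,interpolation=3)
cv2.imwrite('pics/c2.png',cv2.resize(np.hstack([v,w]),(800,400))[:,:,::-1])"
```

```text
t 2.10 pos [ 469.6 -381.1   85.2] rpy [-3.136  0.005 -0.034] w 51.2 F [-0.4  0.3 -0.2] q [-0.83  0.43  1.58  0.    1.14  0.78]
shift units [-0.11  0.29  2.76] turn units [-0.05  0.04  0.04] shift in GOAL axes [-0.12  0.28  2.76]
```

View pics/c2.png

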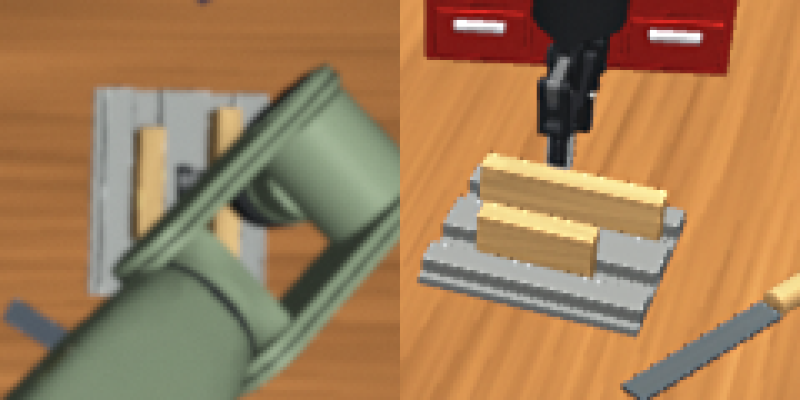

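Picture 4: the jaws stand over the long block, with the near finger in the gap between the two blocks at crop (185,180) and the short block untouched. Next I descend and grip.

Emit:
apply_moves:
  targets:
    - [-0.12,0.28,0.76,-0.05,0.04,0,0.6]
    - [0,0,1,0,0,0,0.6]
    - [0,0,0.95,0,0,0,0.6]
    - [0,0,0,0,0,0,0]
    - [0,0,0,0,0,0,0]
  squeeze: 40

```text
t: 2.7
eef_pos: [470.3, -390.9, 40.0]
ee_rot: [3.138, -0.011, -0.04]
ft_force: [0.6, 18.2, 16.1]
grip_width: 23.5
```

Emit:
apply_moves:
  targets:
    - [0,0,0,0,0,0,0]
    - [0,0,0,0,0,0,0]

```text
t: 2.9
eef_pos: [471.0, -390.3, 42.6]
ee_rot: [3.139, -0.012, -0.04]
ft_force: [0.6, 0.3, -1.8]
grip_width: 22.2
```

Emit:
apply_moves:
  targets:
    - [0,0,-0.5,0,0,0,0]
    - [0,0,-1,0,0,0,0]
    - [0,0,-1,0,0,0,0]
    - [0,0,-1,0,0,0,0]
    - [0,0,-1,0,0,0,0]

```text
t: 3.4
eef_pos: [468.8, -392.3, 138.5]
ee_rot: [3.135, -0.012, -0.041]
ft_force: [-0.0, -0.1, -0.9]
grip_width: 22.0
```

```bash
python3 -c "
from h import *
togo([530,-90,120],[np.pi,0,-.039])"
```

```text
t 3.40 pos [ 468.8 -392.3  138.5] rpy [ 3.135 -0.012 -0.041] w 22.0 F [-0.  -0.1 -0.9] q [-0.84  0.36  1.55  0.    1.22  0.77]
shift units [  2.42 -15.23   0.85] turn units [ 0.06 -0.1  -0.02] shift in GOAL axes [  2.47 -15.22   0.92]
```

Emit:
apply_moves:
  targets:
    - [0.16,-0.97,0,0,-0.1,0,0]
    - [0.16,-0.97,0,0,0,0,0]
    - [0.16,-0.97,0,0,0,0,0]
    - [0.16,-0.97,0,0,0,0,0]
    - [0.16,-0.97,0,0,0,0,0]

```text
t: 3.9
eef_pos: [492.8, -300.6, 148.5]
ee_rot: [3.118, -0.015, -0.047]
ft_force: [0.4, 0.1, -2.0]
grip_width: 22.0
```

Emit:
apply_moves:
  targets:
    - [0.16,-0.97,0,0,0,0,0]
    - [0.16,-0.97,0,0,0,0,0]
    - [0.16,-0.97,0,0,0,0,0]
    - [0.16,-0.97,0,0,0,0,0]
    - [0.16,-0.97,0,0,0,0,0]

```text
t: 4.4
eef_pos: [513.8, -198.6, 148.6]
ee_rot: [3.114, -0.018, -0.045]
ft_force: [-0.5, -0.2, -1.5]
grip_width: 22.0
```

Emit:
apply_moves:
  targets:
    - [0.16,-0.97,0,0,0,0,0]
    - [0.16,-0.97,0,0,0,0,0]
    - [0.16,-0.97,0,0,0,0,0]
    - [0.16,-0.97,0,0,0,0,0]
    - [0,0,0,0,0,0,0]

```text
t: 4.9
eef_pos: [530.2, -114.4, 148.5]
ee_rot: [3.113, -0.021, -0.04]
ft_force: [0.1, -0.5, -0.5]
grip_width: 22.2
```

Emit:
apply_moves:
  targets:
    - [0,0,0,0.9,0,0,0]
    - [0,0,0,0.9,0,0,0]
    - [0,0,0,0.9,0,0,0]
    - [0,0,0,0.9,0,0,0]
    - [0,0,0,0.9,0,0,0]

```text
t: 5.4
eef_pos: [531.4, -111.9, 153.0]
ee_rot: [-2.619, -0.032, -0.029]
ft_force: [-0.1, 0.1, -1.2]
grip_width: 21.3
```

Emit:
apply_moves:
  targets:
    - [0,0,0,0.9,0,0,0]
    - [0,0,0,0.9,0,0,0]
    - [0,0,0,0,0,0,0]

```text
t: 5.7
eef_pos: [530.8, -117.1, 152.2]
ee_rot: [-2.399, -0.033, -0.034]
ft_force: [0.3, 0.1, -3.0]
grip_width: 21.3
```

```bash
python3 -c "
from h import *
togo([530,-90,50],[-np.pi+.78,0,-.039])
T=snapshot('top');S=snapshot('side')
v=cv2.resize(T[150:350,260:460],None,fx=2,fy=2,interpolation=3);w=cv2.resize(S[150:350,240:440],None,fx=2,fy=2,interpolation=3)
cv2.imwrite('pics/c3.png',np.hstack([v,w])[:,:,::-1])"
```

```text
t 5.70 pos [ 530.8 -117.1  152.2] rpy [-2.399 -0.033 -0.034] w 21.3 F [ 0.3  0.1 -3. ] q [-0.71  0.46  1.57  0.57  1.61  0.75]
shift units [-0.25  2.46  4.68] turn units [ 0.31 -0.17  0.22] shift in GOAL axes [-0.09  2.63  4.58]
```

View pics/c3.png

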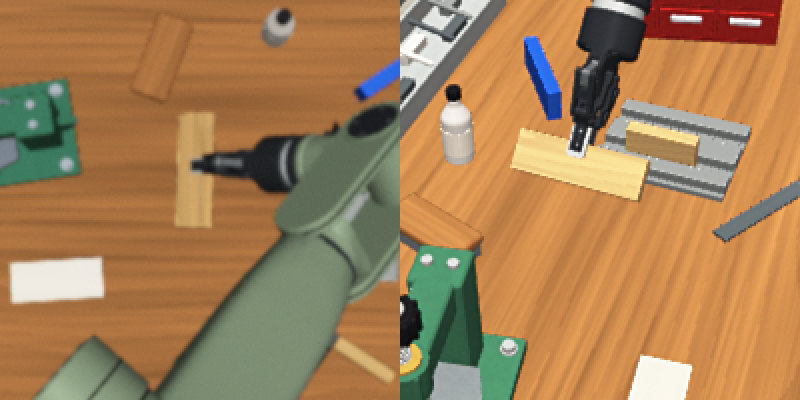

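Picture 5: the block is held level end to end at crop (195,170) top, tilted about 42°, fingers gripping only its upper third, bench below clear. Next I lower it vertically.

Emit:
apply_moves:
  targets:
    - [0,0.67,0.74,0,0,0,0]
    - [0,0.67,0.74,0,0,0,0]
    - [0,0.67,0.74,0,0,0,0]
    - [0,0.67,0.74,0,0,0,0]
    - [0,0.5,0.55,0,0,0,0]

```text
t: 6.3
eef_pos: [540.2, -115.7, 64.6]
ee_rot: [-2.424, -0.051, -0.023]
ft_force: [-0.1, 1.2, -0.4]
grip_width: 21.3
```

Emit:
apply_moves:
  targets:
    - [0,0.2,0.22,0,0,0,0]
    - [0,0,0,0,0,0,0]

```text
t: 6.5
eef_pos: [540.2, -114.1, 58.1]
ee_rot: [-2.425, -0.05, -0.02]
ft_force: [0.1, -0.6, -1.1]
grip_width: 21.2
```

Emit:
apply_moves:
  targets:
    - [0,0.3,0.33,0,-0.31,0.28,0]
    - [0,0.2,0.22,0,0,0,0]
    - [0,0.1,0.11,0,0,0,0]

```text
t: 6.8
eef_pos: [542.5, -115.1, 42.9]
ee_rot: [-2.429, -0.004, -0.019]
ft_force: [-0.2, -0.2, -1.8]
grip_width: 21.1
```

Emit:
apply_moves:
  targets:
    - [0,0.12,0.13,0,0,0,0]
    - [0,0.12,0.13,0,0,0,0]
    - [0,0,0,0,0,0,0]

```text
t: 7.1
eef_pos: [542.7, -115.6, 36.1]
ee_rot: [-2.43, -0.006, -0.02]
ft_force: [-0.6, 0.6, -0.7]
grip_width: 20.9
```

Emit:
apply_moves:
  targets:
    - [0,0.1,0.11,0,0,0,0]
    - [0,0.1,0.11,0,0,0,0]

```text
t: 7.3
eef_pos: [542.9, -116.1, 30.6]
ee_rot: [-2.43, -0.007, -0.02]
ft_force: [-2.6, -4.3, 11.8]
grip_width: 21.4
```

Emit:
apply_moves:
  targets:
    - [0,0,0,0,0,0,0.33]
    - [0,0,0,0,0,0,0.33]
    - [0,0,-0.5,0,0,0,0.33]
    - [0,0,-0.7,0,0,0,0.33]
    - [0,0,-1,0,0,0,0.33]

```text
t: 7.8
eef_pos: [540.4, -144.0, 64.2]
ee_rot: [-2.426, -0.003, -0.018]
ft_force: [1.2, -0.7, 0.4]
grip_width: 28.4
```

Emit:
apply_moves:
  targets:
    - [0,0,-1,0,0,0,0.33]
    - [0,0,-1,0,0,0,0.5]
    - [0,-1,-1,0,0,0,0.8]
    - [0,-1,-1,-0.9,0,0,0.8]
    - [0,-1,-1,-0.9,0,0,0.8]

```text
t: 8.3
eef_pos: [538.9, -171.2, 183.5]
ee_rot: [-2.649, -0.001, -0.029]
ft_force: [0.4, 0.6, 0.4]
grip_width: 68.3
```

```bash
python3 -c "
from h import *
togo([470,-115,110],[np.pi,0,-.039])
T=snapshot('top');S=snapshot('side')
v=cv2.resize(T[150:350,260:460],None,fx=2,fy=2,interpolation=3);w=cv2.resize(S[150:350,240:440],None,fx=2,fy=2,interpolation=3)
cv2.imwrite('pics/c4.png',np.hstack([v,w])[:,:,::-1]);cv2.imwrite('pics/t4.png',T[:,:,::-1])"
```

```text
t 8.30 pos [ 538.9 -171.2  183.5] rpy [-2.649e+00 -1.000e-03 -2.900e-02] w 68.3 F [0.4 0.6 0.4] q [-0.68  0.38  1.5   0.39  1.57  0.86]
shift units [-3.53 -0.65  4.52] turn units [-4.11  0.01  0.08] shift in GOAL axes [-3.55 -2.68  3.67]
```

View pics/c4.png

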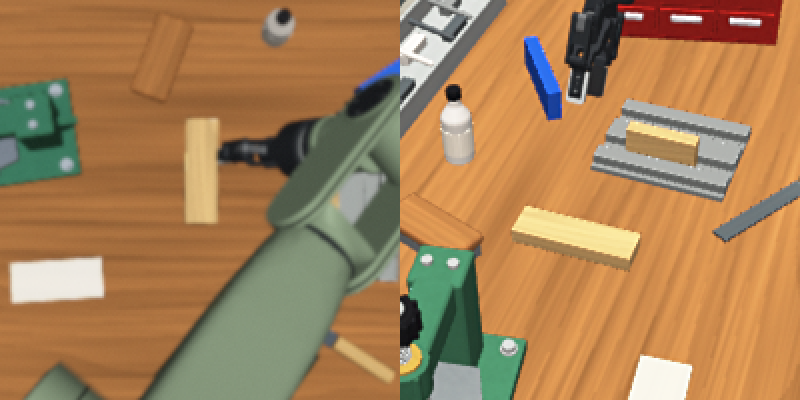

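Picture 6: the block lies flat on the bench at about (201,170) in the top crop. I'll measure it at z=22 and plan the regrip near its robot-side end.

```bash
python3 -c "
from h import *
T=cv2.imread('pics/t4.png')[:,:,::-1].copy()
for c in blobs(mask(T,(16,60,185),(25,200,255),(345,200,376,266)),100)[:2]:
    r=cv2.minAreaRect(np.array([onz('top',p[0],22)[:2] for p in c],np.float32)); print(r,cv2.boundingRect(c))
    b=np.array(r[0]); a=r[2] if r[1][0]>r[1][1] else r[2]-90; yaw=np.radians(a); yaw=(yaw+np.pi/2)%np.pi-np.pi/2; print('yaw',yaw)
ux=np.array([np.cos(yaw),np.sin(yaw)]); p=b-62*ux; print(p)
togo([*p,80],[np.pi,-.35,yaw])"
```

```text
((538.909912109375, -127.7386474609375), (51.212738037109375, 159.48509216308594), 88.66411590576172) (352, 209, 18, 53)
yaw -0.0233155758694803
[ 476.92676344 -126.29321273]
t 8.40 pos [ 542.3 -169.8  189.9] rpy [-2.653 -0.013 -0.023] w 68.2 F [0.5 0.5 0.5] q [-0.68  0.38  1.49  0.39  1.57  0.86]
shift units [-3.39  0.71  5.8 ] turn units [-4.04  2.75 -0.69] shift in GOAL axes [-5.   -2.1   4.02]
```

Emit:
apply_moves:
  targets:
    - [0,0,0,-0.81,0.55,-0.14,0.85]
    - [0,0,0,-0.81,0.55,-0.14,0.85]
    - [0,0,0,-0.81,0.55,-0.14,0.85]
    - [0,0,0,-0.81,0.55,-0.14,0.85]
    - [0,0,0,-0.81,0.55,-0.14,0.85]

```text
t: 8.9
eef_pos: [545.3, -176.8, 195.3]
ee_rot: [3.118, -0.368, -0.022]
ft_force: [-0.1, -0.5, -0.6]
grip_width: 72.4
```

Emit:
apply_moves:
  targets:
    - [-0.9,-0.4,0.5,0,0,0,0.85]
    - [-0.9,-0.4,0.5,0,0,0,0.85]
    - [-0.9,-0.4,0.5,0,0,0,0.85]
    - [-0.9,-0.4,0.5,0,0,0,0.85]
    - [-0.9,-0.4,0.5,0,0,0,0.85]

```text
t: 9.4
eef_pos: [480.1, -136.6, 119.6]
ee_rot: [3.113, -0.378, -0.02]
ft_force: [0.2, 0.4, 0.4]
grip_width: 72.2
```

```bash
python3 -c "
from h import *
togo([477,-126.5,60],[np.pi,-.35,-.023])"
```

```text
t 9.40 pos [ 480.1 -136.6  119.6] rpy [ 3.113 -0.378 -0.02 ] w 72.2 F [0.2 0.4 0.4] q [-0.56 -0.04  2.11  0.25  0.74  0.88]
shift units [-1.25 -0.58  2.69] turn units [ 0.23 -0.24  0.02] shift in GOAL axes [-1.18 -0.5   2.74]
```

Emit:
apply_moves:
  targets:
    - [-0.42,-0.19,0.9,0.23,-0.24,0,0.85]
    - [-0.42,-0.19,0.9,0,0,0,0.85]
    - [-0.42,-0.19,0.9,0,0,0,0.85]
    - [0,0,0,0,0,0,0.85]

```text
t: 9.8
eef_pos: [472.0, -124.6, 57.8]
ee_rot: [-3.137, -0.344, -0.024]
ft_force: [-0.8, -0.2, -0.2]
grip_width: 72.9
```

```bash
python3 -c "
from h import *
togo([477,-127,7],[np.pi,-.35,-.023])"
```

```text
t 9.80 pos [ 472.  -124.6   57.8] rpy [-3.137 -0.344 -0.024] w 72.9 F [-0.8 -0.2 -0.2] q [-0.55  0.09  2.15  0.3   0.63  0.83]
shift units [-0.62  0.13  2.47] turn units [-0.04  0.05 -0.01] shift in GOAL axes [-0.63  0.11  2.47]
```

Emit:
apply_moves:
  targets:
    - [-0.22,0.04,0.85,0,0,0,0.85]
    - [-0.22,0.04,0.85,0,0,0,0.85]
    - [-0.15,0.04,0.5,0,0,0,0.85]
    - [-0.05,0,0.2,0,0,0,0.85]
    - [0,0,0,0,0,0,0.85]

```text
t: 10.3
eef_pos: [481.1, -131.3, 12.4]
ee_rot: [-3.14, -0.352, -0.025]
ft_force: [-0.8, 0.5, 0.8]
grip_width: 72.5
```

```bash
python3 -c "
from h import *
togo([477,-127,7],[np.pi,-.35,-.023])"
```

```text
t 10.30 pos [ 481.1 -131.3   12.4] rpy [-3.14  -0.352 -0.025] w 72.5 F [-0.8  0.5  0.8] q [-0.55  0.21  2.14  0.37  0.51  0.75]
shift units [-0.29 -0.21  0.18] turn units [-0.01 -0.02 -0.02] shift in GOAL axes [-0.29 -0.21  0.18]
```

Forces are quiet. A small correction, then grip.

Emit:
apply_moves:
  targets:
    - [-0.2,-0.2,0.2,0,0,0,0.85]
    - [0,0,0,0,0,0,0.85]
    - [0,0,0,0,0,0,0.5]
    - [0,0,0,0,0,0,0.3]
    - [0,0,0,0,0,0,0.3]
  squeeze: 70

```text
t: 10.8
eef_pos: [480.6, -127.7, 10.0]
ee_rot: [3.141, -0.356, -0.024]
ft_force: [0.8, 0.8, -1.3]
grip_width: 48.0
```

Emit:
apply_moves:
  targets:
    - [0,0,0,0,0,0,0.3]
    - [0,0,0,0,0,0,0.3]

```text
t: 11.0
eef_pos: [480.3, -127.5, 10.0]
ee_rot: [3.141, -0.356, -0.023]
ft_force: [0.8, 0.4, -2.0]
grip_width: 48.1
```

```bash
python3 -c "
from h import *
togo([477,-127,110],[np.pi,-.35,-.023])"
```

```text
t 11.00 pos [ 480.3 -127.5   10. ] rpy [ 3.141 -0.356 -0.023] w 48.1 F [ 0.8  0.4 -2. ] q [-0.55  0.21  2.15  0.37  0.5   0.74]
shift units [ 1.59 -0.02 -4.74] turn units [ 0.   -0.05 -0.  ] shift in GOAL axes [ 1.56 -0.02 -4.75]
```

Emit:
apply_moves:
  targets:
    - [0.2,0,-0.56,0,0,0,0.3]
    - [0.34,0,-0.94,0,0,0,0.3]
    - [0.34,0,-0.94,0,0,0,0.3]
    - [-0.3,-0.9,-0.6,0,0,0,0.3]
    - [-0.6,-0.9,-0.5,0,0,0,0.3]

```text
t: 11.5
eef_pos: [456.6, -92.1, 80.7]
ee_rot: [3.141, -0.355, -0.027]
ft_force: [-0.4, -0.6, -1.6]
grip_width: 48.5
```

Emit:
apply_moves:
  targets:
    - [-0.4,-0.9,-0.15,0,0,0,0.3]
    - [-0.3,-1,-0.1,0,0,0,0.3]
    - [-0.2,-1,-0.07,0,0,0,0.3]
    - [0,0,0,0,0,0,0.3]

```text
t: 11.9
eef_pos: [437.3, -31.0, 84.0]
ee_rot: [3.139, -0.359, -0.027]
ft_force: [-0.8, -0.4, -0.8]
grip_width: 48.0
```

```bash
python3 -c "
from h import *
togo([425,30,95],[np.pi,-.35,-.023])
T=snapshot('top');S=snapshot('side')
v=cv2.resize(T[130:330,200:400],None,fx=2,fy=2,interpolation=3);w=cv2.resize(S[200:400,200:400],None,fx=2,fy=2,interpolation=3)
cv2.imwrite('pics/c5.png',np.hstack([v,w])[:,:,::-1]);cv2.imwrite('pics/s5.png',S[:,:,::-1])"
```

```text
t 11.90 pos [437.3 -31.   84. ] rpy [ 3.139 -0.359 -0.027] w 48.0 F [-0.8 -0.4 -0.8] q [-0.35 -0.1   2.26  0.18  0.65  1.12]
shift units [-0.46 -3.03 -0.77] turn units [ 0.04 -0.07 -0.03] shift in GOAL axes [-0.45 -3.04 -0.75]
```

View pics/c5.png

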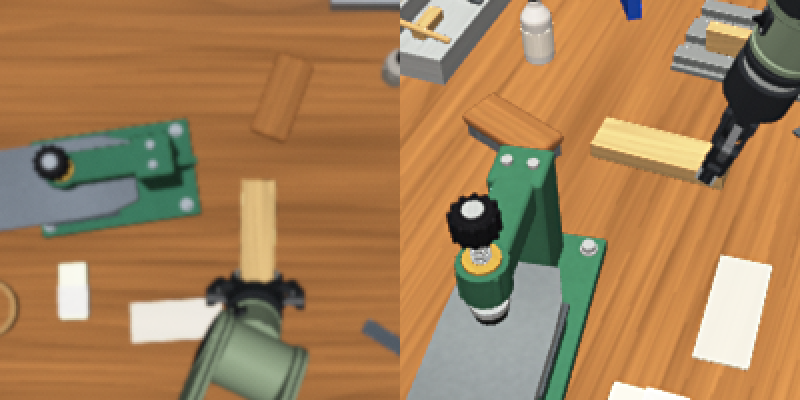

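Picture 7: the block is held firmly near its end, far end at crop (608,118)/(590,148) in the side view, press ahead. I'll check that it is level against predicted corners.

```bash
python3 -c "
from h import *
y=-.027; ux=np.array([np.cos(y),np.sin(y)]);n=np.array([-ux[1],ux[0]])
c=np.array([437.3,-31.])+138.6*ux
for z in(86,96,106): print(z,[ (proj('side',[*(c+s*25*n),z])-[200,200])*2+[400,0] for s in(1,-1)])
cn=np.array([437.3,-31.])-21.4*ux
print('near',[ (proj('side',[*(cn+s*25*n),96])-[200,200])*2+[400,0] for s in(1,-1)])
"
```

```text
86 [array([589.16118442, 147.67240086]), array([605.97789032, 120.45287   ])]
96 [array([588.75186308, 141.49945786]), array([605.67374196, 114.31202749])]
106 [array([588.33784675, 135.25571004]), array([605.3662088 , 108.10284493])]
near [array([720.23322811, 177.10699976]), array([733.80879294, 147.68301342])]
```

```bash
python3 -c "
from h import *
S=cv2.imread('pics/s5.png'); g=cv2.resize(S[250:300,285:375],None,fx=8,fy=8,interpolation=cv2.INTER_CUBIC)
y=-.027; ux=np.array([np.cos(y),np.sin(y)]);n=np.array([-ux[1],ux[0]]);t=np.array([437.3,-31.])
for z,col in((96,(0,0,255)),(74,(255,0,0))):
  q=np.array([((proj('side',[*(t+a*ux+s*25*n),z])-[285,250]+.5)*8) for a,s in((-21.4,1),(138.6,1),(138.6,-1),(-21.4,-1))]).astype(int)
  cv2.polylines(g,[q],True,col,1)
cv2.imwrite('pics/c6.png',g)"
```

```text
(no output)
```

View pics/c6.png

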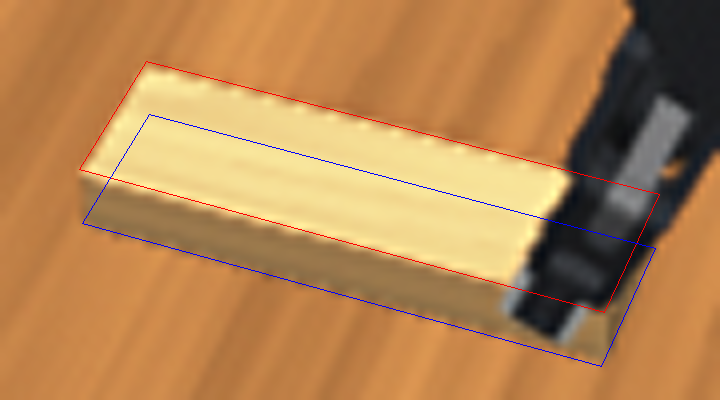

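The block is level within about 2 mm. Next I carry it round to the robot side of the press.

Emit:
apply_moves:
  targets:
    - [-0.25,-0.98,-0.1,0,0,0,0.3]
    - [-0.25,-0.98,-0.1,0,0,0,0.3]
    - [-0.25,-0.98,-0.1,0,0,0,0.3]
    - [-0.25,-0.98,-0.1,0,0,0,0.3]
    - [-0.25,-0.98,-0.1,0,0,0,0.3]

```text
t: 12.5
eef_pos: [420.2, 61.7, 88.2]
ee_rot: [3.134, -0.369, -0.04]
ft_force: [-0.6, -0.0, -1.4]
grip_width: 48.0
```

Emit:
apply_moves:
  targets:
    - [-0.2,-0.98,-0.07,0,0,0,0.3]
    - [-0.2,-0.98,-0.07,0,0,0,0.3]
    - [-0.2,-0.98,-0.07,0,0,0,0.3]
    - [-0.2,-0.98,-0.07,0,0,0,0.3]
    - [-0.2,-0.98,-0.07,0,0,0,0.3]

```text
t: 13.0
eef_pos: [407.7, 160.6, 89.5]
ee_rot: [3.135, -0.373, -0.049]
ft_force: [-0.5, -0.7, -1.3]
grip_width: 48.1
```

```bash
python3 -c "
from h import *
togo([383,205.5,78],[np.pi,-.365,.16])"
```

```text
t 13.00 pos [407.7 160.6  89.5] rpy [ 3.135 -0.373 -0.049] w 48.1 F [-0.5 -0.7 -1.3] q [ 0.26 -0.09  2.24 -0.2   0.65  2.02]
shift units [-1.46 -2.18  0.03] turn units [ 0.69 -0.06 -1.62] shift in GOAL axes [-1.01 -2.41  0.23]
```

Emit:
apply_moves:
  targets:
    - [-0.4,-0.75,0,0.35,-0.03,-0.81,0.3]
    - [-0.4,-0.75,0.1,0.35,-0.03,-0.81,0.3]
    - [-0.2,-0.75,0.1,0,0,0,0.3]
    - [0,0,0,0,0,0,0.3]

```text
t: 13.4
eef_pos: [391.7, 206.8, 80.1]
ee_rot: [-3.139, -0.369, 0.166]
ft_force: [0.4, 0.0, -0.7]
grip_width: 48.1
```

```bash
python3 -c "
from h import *
togo([383,205.5,77.5],[np.pi,-.365,.16])
togo([521.1,227.7,77.5],[np.pi,-.365,.16])"
```

```text
t 13.40 pos [391.7 206.8  80.1] rpy [-3.139 -0.369  0.166] w 48.1 F [ 0.4  0.  -0.7] q [ 0.33 -0.07  2.25 -0.1   0.6   1.81]
shift units [-0.46 -0.01 -0.04] turn units [-0.04 -0.04  0.05] shift in GOAL axes [-0.46 -0.01 -0.03]
t 13.40 pos [391.7 206.8  80.1] rpy [-3.139 -0.369  0.166] w 48.1 F [ 0.4  0.  -0.7] q [ 0.33 -0.07  2.25 -0.1   0.6   1.81]
shift units [6.06 0.05 2.49] turn units [-0.04 -0.04  0.05] shift in GOAL axes [ 6.07 -0.    2.46]
```

Emit:
apply_moves:
  targets:
    - [0.7,0,0.36,-0.04,-0.04,0.05,0.3]
    - [0.7,0,0.3,0,0,0,0.3]
    - [0,0,0,0,0,0,0.3]

```text
t: 13.7
eef_pos: [425.3, 210.1, 78.6]
ee_rot: [3.14, -0.365, 0.158]
ft_force: [0.2, 0.8, -0.3]
grip_width: 48.0
```

```bash
python3 -c "
from h import *
togo([521.1,227.7,77.5],[np.pi,-.365,.16])"
```

```text
t 13.70 pos [425.3 210.1  78.6] rpy [ 3.14  -0.365  0.158] w 48.0 F [ 0.2  0.8 -0.3] q [ 0.31  0.01  2.18 -0.1   0.6   1.8 ]
shift units [ 4.53 -0.11  1.79] turn units [ 0.02 -0.   -0.01] shift in GOAL axes [ 4.53 -0.11  1.79]
```

Emit:
apply_moves:
  targets:
    - [0.75,-0.02,0.3,0,0,0,0.3]
    - [0.75,-0.02,0.3,0,0,0,0.3]
    - [0,0,0,0,0,0,0.3]

```text
t: 14.0
eef_pos: [458.1, 213.4, 78.0]
ee_rot: [3.139, -0.364, 0.155]
ft_force: [-0.2, 0.2, -0.8]
grip_width: 47.8
```

Emit:
apply_moves:
  targets:
    - [0.75,-0.02,0.3,0,0,0,0.3]
    - [0.75,-0.02,0.3,0,0,0,0.3]
    - [0,0,0,0,0,0,0.3]

```text
t: 14.3
eef_pos: [487.9, 216.9, 76.5]
ee_rot: [3.138, -0.359, 0.153]
ft_force: [-0.2, 0.5, 0.2]
grip_width: 47.8
```

```bash
python3 -c "
from h import *
togo([521.1,227.7,77.5],[np.pi,-.365,.16])"
```

```text
t 14.30 pos [487.9 216.9  76.5] rpy [ 3.138 -0.359  0.153] w 47.8 F [-0.2  0.5  0.2] q [ 0.29  0.14  2.04 -0.09  0.61  1.77]
shift units [ 1.63 -0.28  0.56] turn units [ 0.05  0.05 -0.05] shift in GOAL axes [ 1.63 -0.27  0.57]
```

Emit:
apply_moves:
  targets:
    - [0.75,-0.14,0.24,0.05,0.05,-0.05,0.3]
    - [0.75,-0.14,0.24,0,0,0,0.3]
    - [0,0,0,0,0,0,0.3]
    - [0,0,0,0,0,0,0.3]

```text
t: 14.7
eef_pos: [511.9, 224.8, 75.6]
ee_rot: [3.14, -0.355, 0.159]
ft_force: [-1.7, -0.1, -0.7]
grip_width: 48.0
```

```bash
python3 -c "
from h import *
togo([521.1,227.7,73],[np.pi,-.36,.16])
T=snapshot('top');S=snapshot('side')
v=cv2.resize(T[160:280,180:300],None,fx=5,fy=5,interpolation=3);w=cv2.resize(S[260:380,180:300],None,fx=5,fy=5,interpolation=3)
cv2.imwrite('pics/c7.png',cv2.resize(np.hstack([v,w]),(800,400))[:,:,::-1])
ux=np.array([np.cos(.16),np.sin(.16)]);n=np.array([-ux[1],ux[0]]);o=np.array([579,237.])
for z in(89,):
  for a,s in((-80,1),(80,1),(80,-1),(-80,-1)):
    P=[*(o+a*ux+s*25*n),z]; print(a,s,'top',((proj('top',P)-[180,160])*10/3).round(),'side',((proj('side',P)-[180,260])*10/3+[400,0]).round())
"
```

```text
t 14.70 pos [511.9 224.8  75.6] rpy [ 3.14  -0.355  0.159] w 48.0 F [-1.7 -0.1 -0.7] q [ 0.28  0.19  1.98 -0.08  0.62  1.75]
shift units [ 0.4  -0.07  0.29] turn units [ 0.01  0.04 -0.  ] shift in GOAL axes [ 0.4  -0.07  0.29]
-80 1 top [173. 288.] side [740. 373.]
80 1 top [148. 109.] side [477. 330.]
80 -1 top [204. 100.] side [507. 264.]
-80 -1 top [229. 279.] side [761. 302.]
```

View pics/c7.png

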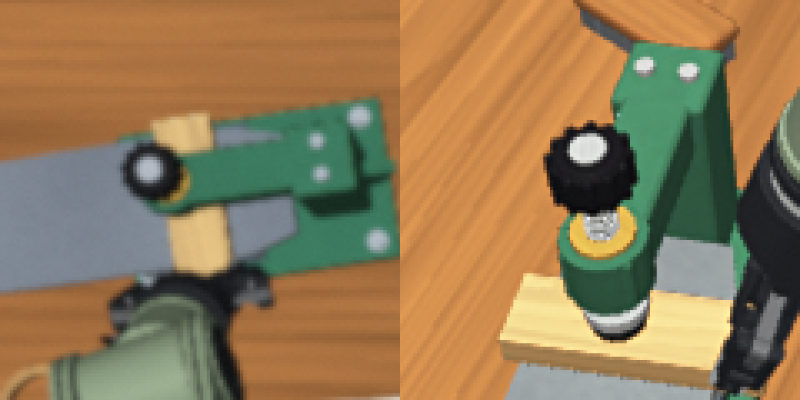

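Picture 8: the block is under the pad and free of it, far end at crop (180,114) against the wanted (176,104). So 8 mm further in and about 2 mm towards +y, which agrees with the TCP reading. Yaw is right. I correct and then lower.

Emit:
apply_moves:
  targets:
    - [0.42,-0.1,0.14,0.01,0.02,0,0.3]
    - [0,0,0,0,0,0,0.3]

```text
t: 15.0
eef_pos: [519.6, 228.2, 76.0]
ee_rot: [-3.141, -0.358, 0.16]
ft_force: [0.4, -0.8, -1.2]
grip_width: 47.9
```

Emit:
apply_moves:
  targets:
    - [-0.02,0,0.07,0,0,0,0.3]
    - [-0.02,0,0.07,0,0,0,0.3]

```text
t: 15.2
eef_pos: [519.8, 228.3, 73.5]
ee_rot: [3.142, -0.358, 0.16]
ft_force: [-8.6, -1.7, 15.6]
grip_width: 48.1
```

```bash
python3 -c "
from h import *
togo([521.1,227.9,73],[np.pi,-.36,.16])
print(get_state()['wrist_torque'])"
```

```text
t 15.20 pos [519.8 228.3  73.5] rpy [ 3.142 -0.358  0.16 ] w 48.1 F [-8.6 -1.7 15.6] q [ 0.29  0.21  1.96 -0.08  0.62  1.75]
shift units [0.05 0.03 0.05] turn units [-0.    0.02  0.  ] shift in GOAL axes [0.05 0.03 0.05]
[-0.37570058  0.66083553 -0.10338763]
```

Contact at the right height (15 N). Release and back out along the tool.

Emit:
apply_moves:
  targets:
    - [0,0,0,0,0,0,0.75]
    - [0,0,0,0,0,0,0.75]
    - [0,0,0,0,0,0,0.75]
    - [0,0,-0.4,0,0,0,0.75]
    - [0,0,-0.8,0,0,0,0.75]

```text
t: 15.7
eef_pos: [510.6, 226.7, 95.2]
ee_rot: [3.141, -0.355, 0.16]
ft_force: [-0.4, -0.3, -0.4]
grip_width: 64.3
```

Emit:
apply_moves:
  targets:
    - [-0.5,0,-0.9,0,0,0,0.75]
    - [-0.5,0,-0.9,0,0,0,0.85]
    - [-0.5,0,-1,0,0,-1,1]
    - [-0.5,0,-1,0,0,-1,1]
    - [0,0,-1,0,0,-1,1]

```text
t: 16.2
eef_pos: [437.6, 213.4, 175.0]
ee_rot: [3.007, -0.33, 0.555]
ft_force: [0.0, 0.2, -0.1]
grip_width: 85.2
```

Emit:
apply_moves:
  targets:
    - [0,0,-1,0,0,-1,1]
    - [0,0,-1,0,0,-1,1]
    - [0,0,-1,0,0,-1,1]
    - [0,0,-1,0,0,-1,1]
    - [0,0,0,0,0,-1,1]

```text
t: 16.7
eef_pos: [408.3, 209.1, 259.1]
ee_rot: [2.831, -0.196, 1.19]
ft_force: [0.1, -0.0, 0.0]
grip_width: 85.7
```

```bash
python3 -c "
from h import *
togo([521.1,227.9,73],[np.pi,-.36,.16])
T=snapshot('top');S=snapshot('side')
v=cv2.resize(T[160:280,180:300],None,fx=5,fy=5,interpolation=3);w=cv2.resize(S[260:380,180:300],None,fx=5,fy=5,interpolation=3)
cv2.imwrite('pics/c8.png',cv2.resize(np.hstack([v,w]),(800,400))[:,:,::-1]);cv2.imwrite('pics/t8.png',T[:,:,::-1]);cv2.imwrite('pics/s8.png',S[:,:,::-1])
ux=np.array([np.cos(.16),np.sin(.16)]);n=np.array([-ux[1],ux[0]]);o=np.array([579,237.])
for a,s in((-80,1),(80,1),(80,-1),(-80,-1)):
    P=[*(o+a*ux+s*25*n),86]; print(a,s,'top',((proj('top',P)-[180,160])*10/3).round(),'side',((proj('side',P)-[180,260])*10/3+[400,0]).round())
"
```

```text
t 16.70 pos [408.3 209.1 259.1] rpy [ 2.831 -0.196  1.19 ] w 85.7 F [ 0.1 -0.   0. ] q [ 0.32 -0.31  2.02 -0.06  1.07  0.76]
shift units [ 1.1   1.69 10.74] turn units [ 0.01 -0.05  8.32] shift in GOAL axes [ 2.07 -0.03 10.72]
-80 1 top [173. 288.] side [741. 376.]
80 1 top [149. 110.] side [478. 334.]
80 -1 top [205. 101.] side [508. 267.]
-80 -1 top [230. 280.] side [761. 306.]
```

View pics/c8.png

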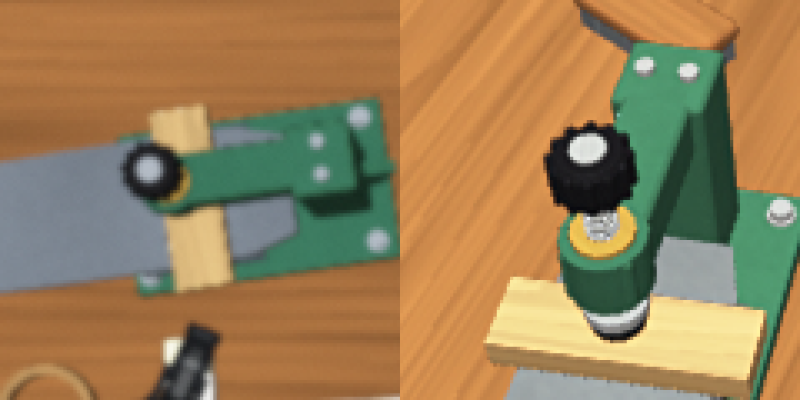

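Picture 9: the released block lies flat and square. Its top corners at (150,109), (207,103), (175,293), (232,283) match the predicted ones within 2 mm. Next comes the knob: untilt, and wind the wrist back so one grip covers the whole turn.

```bash
python3 -c "
from h import *
s=get_state();y=s['ee_rot'][2]
for yy in(1.0,1.1,1.2,1.3): 
  R=Ro.from_euler('xyz',s['ee_rot']);G=Ro.from_euler('xyz',[np.pi,0,yy]); print(yy,((R.inv()*G).as_rotvec()/.12).round(2))
togo([579,237,275],[np.pi,0,1.2])"
```

```text
1.0 [ 2.39 -1.84  1.27]
1.1 [ 2.47 -1.72  0.44]
1.2 [ 2.56 -1.59 -0.38]
1.3 [ 2.64 -1.46 -1.21]
t 16.80 pos [407.4 208.7 256.5] rpy [ 2.835 -0.195  1.184] w 85.8 F [-0.2 -0.3  0. ] q [ 0.32 -0.31  2.02 -0.06  1.07  0.76]
shift units [4.64 7.07 2.21] turn units [ 2.56 -1.59 -0.38] shift in GOAL axes [ 4.43  7.48 -0.93]
```

Emit:
apply_moves:
  targets:
    - [0,0,-0.8,0.86,-0.53,-0.13,1]
    - [0,0,-0.8,0.86,-0.53,-0.13,1]
    - [0,0,0,0.86,-0.53,-0.13,1]
    - [0,0,0,0,0,-1,1]
    - [0,0,0,0,0,-1,1]

```text
t: 17.3
eef_pos: [391.8, 205.5, 281.3]
ee_rot: [-3.112, 0.008, 1.437]
ft_force: [-1.0, -0.2, 0.3]
grip_width: 85.4
```

Emit:
apply_moves:
  targets:
    - [0,0,0,0,0,-1,1]
    - [0,0,0,0,0,-1,1]
    - [0,0,0,0,0,-1,1]
    - [0,0,0,0,0,-1,1]
    - [0,0,0,0,0,-1,1]

```text
t: 17.8
eef_pos: [390.6, 204.6, 277.3]
ee_rot: [-3.104, -0.012, 2.045]
ft_force: [0.3, 0.9, 0.1]
grip_width: 85.6
```

Emit:
apply_moves:
  targets:
    - [0,0,0,0,0,-1,1]
    - [0,0,0,0,0,-1,1]
    - [0,0,0,0,0,-1,1]
    - [0,0,0,0,0,-1,1]
    - [0,0,0,0,0,-1,1]

```text
t: 18.3
eef_pos: [388.4, 203.8, 273.7]
ee_rot: [-3.113, -0.037, 2.654]
ft_force: [-1.4, 0.4, 0.0]
grip_width: 85.4
```

Emit:
apply_moves:
  targets:
    - [0,0,0,0,0,-1,1]
    - [0,0,0,0,0,-1,1]
    - [0,0,0,0,0,-1,1]
    - [0,0,0,0,0,-1,1]
    - [0,0,0,0,0,-1,1]

```text
t: 18.8
eef_pos: [386.2, 202.9, 270.0]
ee_rot: [-3.138, -0.054, -3.02]
ft_force: [0.9, -0.2, -0.6]
grip_width: 85.5
```

Emit:
apply_moves:
  targets:
    - [0,0,0,0,0,-1,1]
    - [0,0,0,0,0,-1,1]
    - [0,0,0,0,0,-1,1]
    - [0,0,0,0,0,-1,1]
    - [0,0,0,0,0,-1,1]

```text
t: 19.3
eef_pos: [384.1, 202.1, 266.5]
ee_rot: [3.11, -0.053, -2.409]
ft_force: [-0.0, 0.1, 0.8]
grip_width: 85.2
```

```bash
python3 -c "
from h import *
togo([579,237,285],[np.pi,0,-1.72])"
```

```text
t 19.30 pos [384.1 202.1 266.5] rpy [ 3.11  -0.053 -2.409] w 85.2 F [-0.   0.1  0.8] q [ 0.28 -0.09  1.78  0.    1.51 -2.02]
shift units [-8.36 -5.17 -1.53] turn units [ 0.4  -0.33 -5.75] shift in GOAL axes [-3.18 -9.38 -0.93]
```

Emit:
apply_moves:
  targets:
    - [0,0,-0.2,0.08,-0.07,-1,1]
    - [0,0,-0.2,0.08,-0.07,-1,1]
    - [0,0,-0.2,0.08,-0.07,-1,1]
    - [0,0,-0.2,0.08,-0.07,-1,1]
    - [0,0,-0.2,0.08,-0.07,-1,1]

```text
t: 19.8
eef_pos: [382.5, 201.4, 282.6]
ee_rot: [3.137, -0.004, -1.801]
ft_force: [0.3, -0.9, 0.7]
grip_width: 85.2
```

Emit:
apply_moves:
  targets:
    - [-0.3,-0.94,-0.2,0,0,-0.3,1]
    - [-0.3,-0.94,-0.1,0,0,0,1]
    - [-0.3,-0.94,-0.1,0,0,0,1]
    - [-0.3,-0.94,-0.1,0,0,0,1]
    - [-0.3,-0.94,-0.1,0,0,0,1]

```text
t: 20.3
eef_pos: [479.7, 211.5, 291.4]
ee_rot: [3.131, -0.007, -1.775]
ft_force: [0.6, 0.5, -0.1]
grip_width: 85.6
```

```bash
python3 -c "
from h import *
togo([579,237,285],[np.pi,0,-1.72])"
```

```text
t 20.30 pos [479.7 211.5 291.4] rpy [ 3.131 -0.007 -1.775] w 85.6 F [ 0.6  0.5 -0.1] q [ 0.25  0.06  1.58 -0.    1.51 -2.69]
shift units [-2.26 -4.61  0.26] turn units [ 0.09 -0.05 -0.46] shift in GOAL axes [-2.   -4.72  0.32]
```

Emit:
apply_moves:
  targets:
    - [-0.46,-0.94,0,0.09,-0.05,0,1]
    - [-0.46,-0.94,0,0,0,0,1]
    - [-0.46,-0.94,0,0,0,0,1]
    - [-0.46,-0.94,0,0,0,0,1]
    - [-0.35,-0.7,0,0,0,0,1]

```text
t: 20.8
eef_pos: [578.8, 235.4, 286.4]
ee_rot: [3.136, -0.004, -1.793]
ft_force: [0.1, 0.4, -0.3]
grip_width: 85.4
```

```bash
python3 -c "
from h import *
togo([579,237,206],[np.pi,0,-1.775])"
```

```text
t 20.80 pos [578.8 235.4 286.4] rpy [ 3.136 -0.004 -1.793] w 85.4 F [ 0.1  0.4 -0.3] q [ 0.25  0.28  1.34 -0.    1.53 -2.67]
shift units [-0.1  -0.01  4.02] turn units [ 0.05 -0.03 -0.15] shift in GOAL axes [-0.08  0.01  4.02]
```

Emit:
apply_moves:
  targets:
    - [-0.05,0,0.8,0.05,-0.03,0,1]
    - [-0.05,0,0.9,0,0,0,1]
    - [0,0,0.9,0,0,0,1]
    - [0,0,0.6,0,0,0,1]
    - [0,0,0.3,0,0,0,1]

```text
t: 21.3
eef_pos: [581.0, 237.1, 210.6]
ee_rot: [3.139, -0.002, -1.808]
ft_force: [-0.7, -0.3, -0.1]
grip_width: 85.4
```

```bash
python3 -c "
from h import *
togo([579,237,206],[np.pi,0,-1.793])"
```

```text
t 21.30 pos [581.  237.1 210.6] rpy [ 3.139e+00 -2.000e-03 -1.808e+00] w 85.4 F [-0.7 -0.3 -0.1] q [ 0.25  0.33  1.42 -0.    1.39 -2.65]
shift units [0.03 0.1  0.23] turn units [ 0.02 -0.01 -0.12] shift in GOAL axes [0.03 0.1  0.23]
```

Emit:
apply_moves:
  targets:
    - [0,0.1,0.2,0,0,0,1]
    - [0,0,0,0,0,0,0.7]
    - [0,0,0,0,0,0,0.4]
    - [0,0,0,0,0,0,0.4]
    - [0,0,0,0,0,0,0.4]
  squeeze: 40

```text
t: 21.8
eef_pos: [578.3, 237.6, 206.5]
ee_rot: [3.138, -0.002, -1.81]
ft_force: [-0.0, -0.0, -4.3]
grip_width: 47.1
```

```bash
cat >> h.py <<'E'
def look(k):
    s=get_state();S=snapshot('side').copy();cv2.imwrite(f'pics/k{k}.png',S[:,:,::-1])
    g=S.mean(2)
    ref=cv2.imread('pics/s8.png').mean(2)
    # shift of the pad patch (v) since s8 : subpixel phase/ECC
    out=[]
    for (x0,y0,x1,y1) in PATCH:
        a=ref[y0:y1,x0:x1].astype(np.float32); W=np.eye(2,3,dtype=np.float32)
        try: cc,W=cv2.findTransformECC(a,g.astype(np.float32)[y0-4:y1+12,x0-4:x1+4],np.array([[1,0,4],[0,1,4]],np.float32),cv2.MOTION_TRANSLATION); out.append((round(W[0,2]-4,2),round(W[1,2]-4,2),round(cc,3)))
        except cv2.error: out.append(None)
    # column profile: lowest dark row under the pad
    e=[]
    for u in range(240,250,2):
        c=np.interp(np.arange(345,375,.1),np.arange(480),g[:,u]); d=np.nonzero(c<100)[0]; e.append(round(345+d[-1]*.1,1) if len(d) else None)
    print(s['t'],'yaw',s['ee_rot'][2].round(3),'z',s['eef_pos'][2].round(1),'xy',s['eef_pos'][:2].round(1),'F',s['ft_force'].round(1),'M',s['wrist_torque'].round(2),'w',s['grip_width'].round(1),'q6',s['joint_positions'][5].round(2)); print(out,e)
PATCH=[(232,345,256,363)]
E
python3 -c "
from h import *
look(0)"
```

```text
Traceback (most recent call last):
  File "h.py", line 41, in look
    print(s['t'],'yaw',s['ee_rot'][2].round(3),'z',s['eef_pos'][2].round(1),'xy',s['eef_pos'][:2].round(1),'F',s['ft_force'].round(1),'M',s['wrist_torque'].round(2),'w',s['grip_width'].round(1),'q6',s['joint_positions'][5].round(2)); print(out,e)
                                                                                                                                                                         ^^^^^^^^^^^^^^^^^^^^^
AttributeError: 'float' object has no attribute 'round'
```

```bash
sed -i "s/s\['grip_width'\].round(1)/round(s['grip_width'],1)/" h.py; python3 -c "
from h import *
look(0)"
```

```text
21.85 yaw -1.81 z 206.5 xy [578.3 237.6] F [-0.8 -0.8 -2.1] M [-0.04 -0.1   0.03] w 47.5 q6 -2.65
[(np.float32(-0.01), np.float32(-0.14), 0.988)] [np.float64(361.0), np.float64(361.4), np.float64(361.7), np.float64(361.7), np.float64(361.2)]
```

Emit:
apply_moves:
  targets:
    - [0,0,0.015,0,0,1,0.4]
    - [0,0,0.015,0,0,1,0.4]
    - [0,0,0.015,0,0,1,0.4]
    - [0,0,0.015,0,0,1,0.4]
    - [0,0,0.015,0,0,1,0.4]

```text
t: 22.4
eef_pos: [576.5, 238.5, 204.8]
ee_rot: [3.137, -0.006, -2.43]
ft_force: [-1.3, 0.8, -2.5]
grip_width: 47.1
```

```bash
python3 -c "
from h import *
look(1)"
```

```text
22.4 yaw -2.43 z 204.8 xy [576.5 238.5] F [-1.3  0.8 -2.5] M [-0.06  0.04  0.13] w 47.1 q6 -2.03
[(np.float32(0.04), np.float32(0.15), 0.988)] [np.float64(361.4), np.float64(362.1), np.float64(362.4), np.float64(362.2), np.float64(361.7)]
```

Emit:
apply_moves:
  targets:
    - [0,0,0.01,0,0,1,0.4]
    - [0,0,0.01,0,0,1,0.4]
    - [0,0,0.01,0,0,1,0.4]
    - [0,0,0.01,0,0,1,0.4]
    - [0,0,0.01,0,0,1,0.4]

```text
t: 22.95
eef_pos: [575.5, 240.4, 203.3]
ee_rot: [3.139, -0.008, -3.043]
ft_force: [-0.0, 2.0, -2.9]
grip_width: 47.2
```

```bash
python3 -c "
from h import *
look(2)"
```

```text
22.95 yaw -3.043 z 203.3 xy [575.5 240.4] F [-0.   2.  -2.9] M [ 0.07 -0.11  0.15] w 47.2 q6 -1.41
[(np.float32(0.19), np.float32(0.47), 0.977)] [np.float64(361.7), np.float64(362.5), np.float64(362.8), np.float64(362.7), np.float64(362.2)]
```

Emit:
apply_moves:
  targets:
    - [0,0,0.01,0,0,1,0.4]
    - [0,0,0.01,0,0,1,0.4]
    - [0,0,0.01,0,0,1,0.4]
    - [0,0,0.01,0,0,1,0.4]
    - [0,0,0.01,0,0,1,0.4]

```text
t: 23.5
eef_pos: [575.9, 242.5, 201.8]
ee_rot: [3.14, -0.009, 2.635]
ft_force: [0.8, 0.5, -3.3]
grip_width: 46.8
```

```bash
python3 -c "
from h import *
look(3)"
```

```text
23.5 yaw 2.635 z 201.8 xy [575.9 242.5] F [ 0.8  0.5 -3.3] M [ 0.14 -0.14  0.19] w 46.8 q6 -0.81
[(np.float32(0.25), np.float32(0.77), 0.965)] [np.float64(362.2), np.float64(363.1), np.float64(363.3), np.float64(363.2), np.float64(362.7)]
```

Emit:
apply_moves:
  targets:
    - [0,0,0.01,0,0,1,0.4]
    - [0,0,0.01,0,0,1,0.4]
    - [0,0,0.01,0,0,1,0.4]
    - [0,0,0.01,0,0,1,0.4]

```text
t: 23.95
eef_pos: [577.0, 243.7, 200.6]
ee_rot: [3.141, -0.009, 2.156]
ft_force: [1.2, 1.2, -4.0]
grip_width: 46.7
```

```bash
python3 -c "
from h import *
look(4)"
```

```text
23.95 yaw 2.156 z 200.6 xy [577.  243.7] F [ 1.2  1.2 -4. ] M [ 0.14 -0.21  0.11] w 46.7 q6 -0.33
[(np.float32(0.43), np.float32(1.07), 0.946)] [np.float64(362.5), np.float64(363.3), np.float64(363.8), np.float64(363.5), np.float64(363.2)]
```

The pad edge moves down linearly with the turn (about 0.85 px/rad), so no contact yet at 2.3 rad. I continue with a look every 0.36 rad to find where the pad stops.

Emit:
apply_moves:
  targets:
    - [-0.08,0,0.01,0,0,1,0.4]
    - [-0.08,0,0.01,0,0,1,0.4]
    - [-0.08,0,0.01,0,0,1,0.4]

```text
t: 24.3
eef_pos: [578.3, 243.9, 199.7]
ee_rot: [-3.14, -0.017, 1.801]
ft_force: [-0.1, 5.3, -3.5]
grip_width: 47.2
```

```bash
python3 -c "
from h import *
look(5)"
```

```text
24.3 yaw 1.801 z 199.7 xy [578.3 243.9] F [-0.1  5.3 -3.5] M [ 0.56 -0.25  0.09] w 47.2 q6 0.02
[(np.float32(0.44), np.float32(1.2), 0.938)] [np.float64(362.7), np.float64(363.5), np.float64(364.1), np.float64(363.8), np.float64(363.5)]
```

Emit:
apply_moves:
  targets:
    - [-0.08,0,0.01,0,0,1,0.4]
    - [-0.08,0,0.01,0,0,1,0.4]
    - [-0.08,0,0.01,0,0,1,0.4]

```text
t: 24.65
eef_pos: [579.5, 243.9, 198.8]
ee_rot: [-3.137, -0.024, 1.447]
ft_force: [1.4, 5.1, -4.4]
grip_width: 47.0
```

```bash
python3 -c "
from h import *
look(6)"
```

```text
24.65 yaw 1.447 z 198.8 xy [579.5 243.9] F [ 1.4  5.1 -4.4] M [ 0.29 -0.61  0.07] w 47.0 q6 0.37
[(np.float32(0.47), np.float32(1.39), 0.922)] [np.float64(363.0), np.float64(364.1), np.float64(364.3), np.float64(364.2), np.float64(363.7)]
```

Emit:
apply_moves:
  targets:
    - [-0.08,0,0.01,0,0,1,0.4]
    - [-0.08,0,0.01,0,0,1,0.4]
    - [-0.08,0,0.01,0,0,1,0.4]

```text
t: 25.0
eef_pos: [580.6, 243.6, 198.0]
ee_rot: [-3.132, -0.031, 1.092]
ft_force: [2.8, 6.0, -6.1]
grip_width: 47.3
```

```bash
python3 -c "
from h import *
look(7)"
```

```text
25.0 yaw 1.092 z 198.0 xy [580.6 243.6] F [ 2.8  6.  -6.1] M [ 0.2  -0.75  0.12] w 47.3 q6 0.72
[(np.float32(0.57), np.float32(1.5), 0.899)] [np.float64(363.2), np.float64(364.2), np.float64(364.5), np.float64(364.4), np.float64(363.8)]
```

Emit:
apply_moves:
  targets:
    - [-0.05,0,0.025,0,0,1,0.4]
    - [-0.05,0,0.025,0,0,1,0.4]
    - [-0.05,0,0.025,0,0,1,0.4]

```text
t: 25.35
eef_pos: [581.8, 242.8, 197.1]
ee_rot: [-3.127, -0.033, 0.738]
ft_force: [1.5, 3.8, -4.8]
grip_width: 47.0
```

```bash
python3 -c "
from h import *
look(8)"
```

```text
25.35 yaw 0.738 z 197.1 xy [581.8 242.8] F [ 1.5  3.8 -4.8] M [-0.41 -0.62  0.07] w 47.0 q6 1.07
[(np.float32(0.63), np.float32(1.57), 0.889)] [np.float64(363.4), np.float64(364.2), np.float64(364.5), np.float64(364.5), np.float64(364.1)]
```

Emit:
apply_moves:
  targets:
    - [-0.05,0,0.025,0,0,1,0.4]
    - [-0.05,0,0.025,0,0,1,0.4]
    - [-0.05,0,0.025,0,0,1,0.4]

```text
t: 25.7
eef_pos: [582.3, 241.6, 196.3]
ee_rot: [-3.12, -0.033, 0.385]
ft_force: [3.4, 3.9, -4.0]
grip_width: 47.1
```

```bash
python3 -c "
from h import *
look(9)
S=cv2.imread('pics/k9.png');R=cv2.imread('pics/s8.png')
f=lambda I:cv2.resize(I[330:380,215:265],(400,400),interpolation=cv2.INTER_CUBIC)
cv2.imwrite('pics/c9.png',np.hstack([f(R),f(S)]))"
```

```text
25.7 yaw 0.385 z 196.3 xy [582.3 241.6] F [ 3.4  3.9 -4. ] M [-0.75 -0.61  0.16] w 47.1 q6 1.42
[(np.float32(0.65), np.float32(1.64), 0.877)] [np.float64(363.4), np.float64(364.2), np.float64(364.5), np.float64(364.5), np.float64(364.3)]
```

View pics/c9.png

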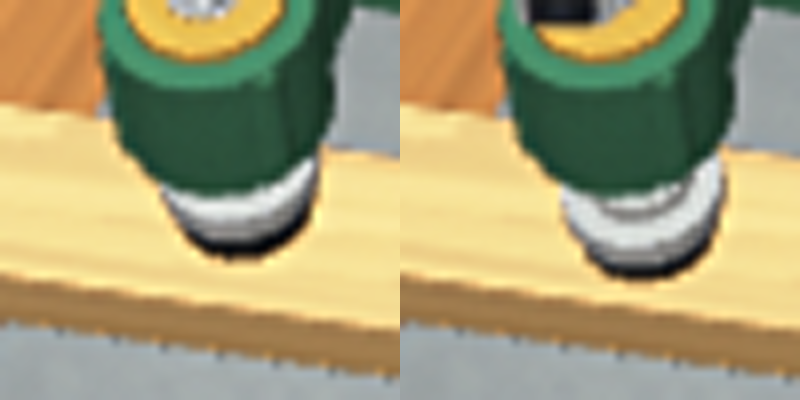

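Picture 10: the pad's black rim now sits on the block and its lower edge has stopped moving. It reads 364.14 then 364.18 px, against 0.79 px/rad before. The knee puts contact at 3.42 rad of turn, a gap of 8.7 mm, which is within the given 6–9. I'm at 4.09, so about 0.9 rad more.

Emit:
apply_moves:
  targets:
    - [-0.05,0,0.025,0,0,1,0.4]
    - [-0.05,0,0.025,0,0,1,0.4]
    - [-0.05,0,0.025,0,0,1,0.4]
    - [-0.05,0,0.025,0,0,1,0.4]

```text
t: 26.15
eef_pos: [582.3, 239.6, 195.1]
ee_rot: [-3.113, -0.029, -0.081]
ft_force: [4.4, 2.9, -3.0]
grip_width: 47.2
```

Emit:
apply_moves:
  targets:
    - [-0.05,0,0.025,0,0,1,0.4]
    - [-0.05,0,0.025,0,0,1,0.4]
    - [-0.05,0,0.025,0,0,1,0.4]
    - [0,0,0.01,0,0,0.6,0.4]
    - [0,0,0,0,0,0,0.4]

```text
t: 26.65
eef_pos: [581.5, 238.1, 194.0]
ee_rot: [-3.11, -0.022, -0.488]
ft_force: [3.5, 4.3, -2.9]
grip_width: 46.8
```

```bash
python3 -c "
from h import *
look(10)"
```

```text
26.65 yaw -0.488 z 194.0 xy [581.5 238.1] F [ 3.5  4.3 -2.9] M [-0.75  0.36 -0.04] w 46.8 q6 2.3
[(np.float32(0.7), np.float32(1.65), 0.84)] [np.float64(363.3), np.float64(364.1), np.float64(364.4), np.float64(364.4), np.float64(364.3)]
```

Total turn 4.96 rad, about 1.54 past contact, pad still stationary. Release and retreat.

Emit:
apply_moves:
  targets:
    - [0,0,0,0,0,0,1]
    - [0,0,0,0,0,0,1]
    - [0,0,0,0,0,0,1]
    - [0,0,-0.3,0,0,0,1]
    - [0,0,-0.8,0,0,0,1]

```text
t: 27.2
eef_pos: [579.6, 236.8, 216.3]
ee_rot: [-3.113, -0.019, -0.468]
ft_force: [-1.1, 0.3, -0.1]
grip_width: 85.4
```

Emit:
apply_moves:
  targets:
    - [0,0,-1,0,0,0,1]
    - [0,0,-1,0,0,0,1]
    - [0,0,-1,0,0,0,1]
    - [0,0,-1,0,0,0,1]
    - [0,0,-1,0,0,0,1]

```text
t: 27.7
eef_pos: [575.6, 233.8, 322.0]
ee_rot: [-3.114, -0.019, -0.462]
ft_force: [0.9, -0.1, 0.2]
grip_width: 85.4
```

Emit:
apply_moves:
  targets:
    - [-0.9,0,-0.4,0,0,0,1]
    - [-0.9,0,0,0,0,0,1]
    - [-0.9,0,0,0,0,0,1]
    - [-0.9,0,0,0,0,0,1]
    - [-0.9,0,0,0,0,0,1]

```text
t: 28.2
eef_pos: [492.9, 274.4, 333.4]
ee_rot: [-3.109, -0.026, -0.462]
ft_force: [-0.4, 0.2, 0.4]
grip_width: 85.1
```

Emit:
apply_moves:
  targets:
    - [-0.9,0,0,0,0,0,1]
    - [-0.9,0,0,0,0,0,1]
    - [-0.5,0,0,0,0,0,1]
    - [0,0,0,0,0,0,1]
    - [0,0,0,0,0,0,1]

```text
t: 28.7
eef_pos: [443.8, 298.1, 330.3]
ee_rot: [-3.111, -0.024, -0.456]
ft_force: [-0.2, -0.7, 0.6]
grip_width: 85.7
```

```bash
python3 -c "
from h import *
look(11)
T=snapshot('top').copy();S=cv2.imread('pics/k11.png')[:,:,::-1]
cv2.imwrite('pics/c11.png',cv2.resize(np.hstack([T[150:330,160:480],S[200:380,160:480]]),(800,225))[:,:,::-1])
v=cv2.resize(T[150:330,170:350],(400,400),interpolation=3);w=cv2.resize(S[200:380,160:340],(400,400),interpolation=3)
cv2.imwrite('pics/c11.png',np.hstack([v,w])[:,:,::-1])
for n,I,roi in(('top',T,(205,190,250,228)),('side',S.copy(),(215,290,255,330))):
    for c in blobs(mask(I,(0,0,0),(179,255,60),roi),20)[:1]: print(n,'knob',cv2.minEnclosingCircle(c),cv2.boundingRect(c))
"
```

```text
28.7 yaw -0.456 z 330.3 xy [443.8 298.1] F [-0.2 -0.7  0.6] M [-0.02  0.04  0.03] w 85.7 q6 2.46
[(np.float32(0.7), np.float32(1.64), 0.839)] [np.float64(363.2), np.float64(364.1), np.float64(364.4), np.float64(364.4), np.float64(364.3)]
top knob ((226.5, 212.0), 8.558721542358398) (218, 204, 18, 17)
side knob ((242.0, 308.5), 22.051176071166992) (225, 290, 30, 39)
```

View pics/c11.png

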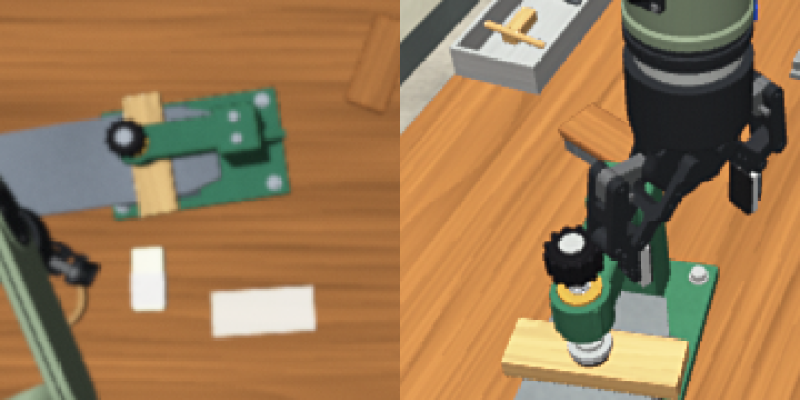

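Picture 11: the block lies square across the ski under the seated pad. The knob is at (123,137) in the top crop, and the gripper is clear and far from everything. Handing in.

```bash
python3 -c "
from rig import *
print(sign_off())"
```

```text
the job is handed in; nothing more can be done
None
```

The long block lies flat and square across the ski under the spindle, let go of, and the pad is screwed down onto it. The job was handed in at about 29 s of the 72 s. I lifted the block from the rack, tipped it flat on the clear bench, regripped it by its near end and slid it in under the pad.

**Block position:** after release the corners of its top face matched the wanted place within about 2 mm in the top view. The side view alone showed a steady offset of about 4–5 mm. I put that down to that camera's calibration, though it is more than the stated 2 mm.

**Tightening:** I turned the knob clockwise 4.96 rad in one grip.
- The pad stopped moving at about 3.4 rad, a gap of 8.7 mm, which fits the 6–9 mm given.
- That leaves about 1.54 rad past contact, roughly a quarter turn or 20 N. I read the contact point from small pixel shifts, so it could be off by about 0.15 rad.
- The tool sank 12.5 mm for the 12.6 mm expected, so the knob did not slip in the jaws.

**During the moves:** the tool drifted up to about 6 mm sideways while turning, but side forces stayed near 6 N. The highest force I saw was about 18 N on any one axis, while gripping the block in the rack.

**At the end:** the gripper was open and clear. The last views showed the block and pad in place. I never touched the short block, blue look-alike or other items on purpose, but I did not check each of them at the end.

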